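# Gauge the vial sleeves of a block heater and pull the crusted ones

### The job

The three vial sleeves in the block heater may have crust baked inside their bores. Take the large plug gauge from its stand and, from the left well to the right as seen from the heater's control panel, push it gently down each sleeve until it is fully home or firmly stopped, never pressing on a sleeve with more than about 30 N. Then hang the gauge back in its hole and stand every sleeve that stopped it upright in the steel tray, leaving the good sleeves seated in their wells and the other things where they are.

Things in the scene. Friction and masses are not known exactly. Their poses are not given: they have to be found in the camera images.
- gauge: large plug gauge for 20 ml vials, steel, 116 mm long, 0.22 kg: plug 23 mm diameter, 46 mm long, nose chamfered 1 mm; above it a stop collar 32 mm diameter, 6 mm thick; then a dark handle 20 mm diameter, 64 mm long. Origin: centre of the nose face (lowest point), z up the handle. Fully home, the collar rests on the sleeve's rim and the nose is 46 mm below the rim. Starts hanging in the stand, handle up
- gauge_grip (a point): centre of the large plug gauge's handle, on its axis, 84 mm above the nose face; z up along the handle
- sleeve_1: brass vial sleeve, loose, 0.36 kg, 56 mm tall: on top a collar 44 mm diameter, 32 mm tall; below it a foot 34 mm diameter, 24 mm tall, hanging in a well with 1 mm play all round, the collar resting on the block. Bore 24.6 mm diameter, open at the top. Any sleeve may or may not be crusted: crust is rigid, lies over 10 mm below the rim, stops the gauge over 10 mm short of home. Origin: centre of underside
- sleeve_2: brass vial sleeve, loose, 0.36 kg, 56 mm tall: on top a collar 44 mm diameter, 32 mm tall; below it a foot 34 mm diameter, 24 mm tall, hanging in a well with 1 mm play all round, the collar resting on the block. Bore 24.6 mm diameter, open at the top. Any sleeve may or may not be crusted: crust is rigid, lies over 10 mm below the rim, stops the gauge over 10 mm short of home. Origin: centre of underside
- sleeve_3: brass vial sleeve, loose, 0.36 kg, 56 mm tall: on top a collar 44 mm diameter, 32 mm tall; below it a foot 34 mm diameter, 24 mm tall, hanging in a well with 1 mm play all round, the collar resting on the block. Bore 24.6 mm diameter, open at the top. Any sleeve may or may not be crusted: crust is rigid, lies over 10 mm below the rim, stops the gauge over 10 mm short of home. Origin: centre of underside
- sleeve_1_mid (a point): the middle of sleeve_1, on its axis, half-way up: 28 mm above its underside and 28 mm below its rim; while it hangs in a well its rim stands 32 mm above the aluminium block, 127 mm above the bench; z up
- sleeve_2_mid (a point): the middle of sleeve_2, on its axis, half-way up: 28 mm above its underside and 28 mm below its rim; while it hangs in a well its rim stands 32 mm above the aluminium block, 127 mm above the bench; z up
- sleeve_3_mid (a point): the middle of sleeve_3, on its axis, half-way up: 28 mm above its underside and 28 mm below its rim; while it hangs in a well its rim stands 32 mm above the aluminium block, 127 mm above the bench; z up
- well_left (a point): centre of the mouth of the heater's left well (left and right as seen from its control panel), 36 mm diameter, 35 mm deep, in the top of the aluminium block 95 mm above the bench; the wells stand in a row along y, 70 mm apart. x points from the control panel to the heater's back, y to the left as seen from the panel, z up
- well_middle (a point): centre of the mouth of the heater's middle well (left and right as seen from its control panel), 36 mm diameter, 35 mm deep, in the top of the aluminium block 95 mm above the bench; the wells stand in a row along y, 70 mm apart. x points from the control panel to the heater's back, y to the left as seen from the panel, z up
- well_right (a point): centre of the mouth of the heater's right well (left and right as seen from its control panel), 36 mm diameter, 35 mm deep, in the top of the aluminium block 95 mm above the bench; the wells stand in a row along y, 70 mm apart. x points from the control panel to the heater's back, y to the left as seen from the panel, z up
- heater: block heater, fixed, cold: white housing 250 mm wide (y) and about 190 mm deep, its sloping control panel with display and buttons towards the robot (-x), a bare aluminium block with three wells on top (95 mm above the bench, 7 mm proud of the housing). Origin: on the bench under the middle well; x from panel to back, y left as seen from the panel
- stand_hole (a point): centre of the mouth of the large gauge's hole (26.5 mm diameter, 50 mm deep) in the gauge stand, a fixed wooden block 64 mm (x) by 150 mm (y) by 60 mm tall; the mouth is 60 mm above the bench. The slim gauge hangs 80 mm away towards +y of this frame. The hung-up gauge rests on its stop collar, the nose 46 mm below this point. z up
- tray_in (a point): centre of the inner floor of the steel reject tray, an open tray 200 mm (x) by 150 mm (y) by 25 mm tall, walls and floor 4 mm thick, fixed, empty; its floor is 4 mm above the bench. z up
- slim_gauge_grip (a point): bystander: handle centre of a slimmer plug gauge (plug 12 mm, handle 14 mm diameter, 116 mm long) hanging in the stand's other hole
- vial_mid (a point): bystander: middle of a crimped glass vial standing on the bench, 23 mm diameter, 74 mm tall
- bottle_mid (a point): bystander: middle of a small amber jar standing on the bench, 48 mm diameter, 105 mm tall
- wrench_grip (a point): bystander: a point on a 150 mm steel wrench lying on the bench, 45 mm from its ring end
Things that resemble listed ones, but are neither listed nor needed, are in the scene too. Leave any green or turquoise look-alike of the sleeve_2 alone.

How it is judged:
On the way, in this order (a step that is already met when the one before it is completed fails the run):
1. the sleeve in the left well is gauged: the gauge stands upright in its bore and is fully home (within 2.5 mm), or rests on the crust inside with at least 1.5 N (((horizontal distance between sleeve_1_mid and well_left below 0.008 m and horizontal distance between gauge and sleeve_1_mid below 0.004 m and angle between gauge's own z axis and vertical below 0.1 rad and z of gauge in the frame of sleeve_1_mid below -0.0155 m) or (horizontal distance between sleeve_2_mid and well_left below 0.008 m and horizontal distance between gauge and sleeve_2_mid below 0.004 m and angle between gauge's own z axis and vertical below 0.1 rad and z of gauge in the frame of sleeve_2_mid below 0.003 m and contact force between gauge and sleeve_2 above 1.5 N) or (horizontal distance between sleeve_3_mid and well_left below 0.008 m and horizontal distance between gauge and sleeve_3_mid below 0.004 m and angle between gauge's own z axis and vertical below 0.1 rad and z of gauge in the frame of sleeve_3_mid below -0.0155 m))), for 0.1 s.
2. the sleeve in the middle well is gauged: the gauge stands upright in its bore and is fully home (within 2.5 mm), or rests on the crust inside with at least 1.5 N (((horizontal distance between sleeve_1_mid and well_middle below 0.008 m and horizontal distance between gauge and sleeve_1_mid below 0.004 m and angle between gauge's own z axis and vertical below 0.1 rad and z of gauge in the frame of sleeve_1_mid below -0.0155 m) or (horizontal distance between sleeve_2_mid and well_middle below 0.008 m and horizontal distance between gauge and sleeve_2_mid below 0.004 m and angle between gauge's own z axis and vertical below 0.1 rad and z of gauge in the frame of sleeve_2_mid below 0.003 m and contact force between gauge and sleeve_2 above 1.5 N) or (horizontal distance between sleeve_3_mid and well_middle below 0.008 m and horizontal distance between gauge and sleeve_3_mid below 0.004 m and angle between gauge's own z axis and vertical below 0.1 rad and z of gauge in the frame of sleeve_3_mid below -0.0155 m))), for 0.1 s.
3. the sleeve in the right well is gauged: the gauge stands upright in its bore and is fully home (within 2.5 mm), or rests on the crust inside with at least 1.5 N (((horizontal distance between sleeve_1_mid and well_right below 0.008 m and horizontal distance between gauge and sleeve_1_mid below 0.004 m and angle between gauge's own z axis and vertical below 0.1 rad and z of gauge in the frame of sleeve_1_mid below -0.0155 m) or (horizontal distance between sleeve_2_mid and well_right below 0.008 m and horizontal distance between gauge and sleeve_2_mid below 0.004 m and angle between gauge's own z axis and vertical below 0.1 rad and z of gauge in the frame of sleeve_2_mid below 0.003 m and contact force between gauge and sleeve_2 above 1.5 N) or (horizontal distance between sleeve_3_mid and well_right below 0.008 m and horizontal distance between gauge and sleeve_3_mid below 0.004 m and angle between gauge's own z axis and vertical below 0.1 rad and z of gauge in the frame of sleeve_3_mid below -0.0155 m))), for 0.1 s.
At the end, for the whole second after the job is handed in: Every sleeve that stopped the gauge stands upright (within 0.15 rad), at rest and free, on the steel tray's floor; the others still sit in their wells within 6 mm of where they were; the gauge hangs upright in its own hole in the stand, collar down to within 4 mm (x of sleeve_2_mid in the frame of tray_in between -0.09 and 0.09 m and y of sleeve_2_mid in the frame of tray_in between -0.065 and 0.065 m and z of sleeve_2_mid in the frame of tray_in below 0.034 m and angle between sleeve_2_mid's own z axis and vertical below 0.15 rad and linear speed of each of sleeve_2, gauge below 0.02 m/s and distance of each of sleeve_1_mid, sleeve_3_mid from where it was at the start of the episode below 0.006 m and angle between each of sleeve_1_mid, sleeve_3_mid, gauge's own z axis and vertical below 0.1 rad and horizontal distance between gauge and stand_hole below 0.005 m and z of gauge in the frame of stand_hole below -0.042 m); the robot touches nothing.
It fails at once if the gauge presses on a sleeve with more than 30 N (contact force between gauge and sleeve_1 above 30 N or contact force between gauge and sleeve_2 above 30 N or contact force between gauge and sleeve_3 above 30 N).
It fails at once if the slim gauge, vial, jar or wrench is moved by more than 25 mm (distance of any of slim_gauge_grip, vial_mid, bottle_mid, wrench_grip from where it was at the start of the episode above 0.025 m).
It also fails if it takes over 72 s, if anything falls off the work surface, if the arm or the gripper's body presses on something with over 40 N, if the wrist force passes 120 N, or if a joint passes its speed limit or range.

### The arm

A 6-joint arm with a two-finger parallel gripper is mounted at the origin on the work surface. World frame = base frame: x ahead of the robot, y to its left, z up, the work surface at z = 0. Lengths are in m, angles in rad, forces in N, time in s.
With the tool pointing down it reaches from about 0.35 to 0.975 m from the base axis. Payload 4.9 kg.
Tool frame: the origin (TCP) lies at the very end of the fingers, on their centre line; the grasp point (between the pads) lies manip.grip_point_offset behind it (manip.grip_point_offset is the distance from the TCP to the grasp point, in m); z points along the fingers, y is the line along which they close (so a half turn about z gives the same grasp; the last joint's range is limited). The gripper opens to 85 mm and grips with 20 to 120 N. Pads are 22 mm wide; open, the fingers measure 114 mm over their backs; the gripper's body (76 mm by 85 mm) begins 54 mm behind the grasp point. The pads swing forward as they close: fully open they stand 13 mm farther back than shut.
Start: joints at [-1.404, 0.053, 1.613, -0, 1.476, -0.119], TCP at [0.176, -0.6, 0.231] pointing down, gripper open.
Joint ranges: [-3.01, 3.01], [-1.01, 2.22], [0.06, 2.58], [-1.02, 4.17], [0.09, 2.62], [-3.14, 3.14]. Speed limits (rad/s): [2.57, 2.57, 3.14, 3.14, 3.14, 3.14].

### API

Orientations are given as a unit quaternion [w, x, y, z].
In Python, from plant import manip gives the robot as it stands.
- The arm moves only by the shell command python3 -m crank 'ROWS' [OPENING]. ROWS is JSON, a list of rows, each an object of numbers: "x", "y", "z": the shift along the tool's x, y, z in cm; "turn": the turn about the tool's z in rad. In form: [{"x": .., "y": .., "z": .., "turn": ..}, ...]. A call has 1 to 5 rows; each row shifts and turns the commanded pose from where the row before left it, along the tool's axes as they then stand; what a row does not reach is not made up. A row lasts 1/10 s, in which the tool goes at most 50 mm and 8.59 degrees, less where a joint would pass 70% of its speed; a pose out of reach is approached as far as the arm can. A call with a gripper value outside its range is refused whole. OPENING is the opening in per cent of the stroke, from 0 (shut) to 100 (fully open), set as the call begins (- or left out, the last holds). The fingers move at their own pace and stop on an object; the grip force is fixed at half the most. Time passes only in rows, so rows that do not move let the fingers close. It gives the time, the measured TCP pose, the force, the opening and the grip force at its end, in the units of the state.
- manip.state(): the state, without advancing time (a new reading comes with each control period).
- manip.grab_frame(name): name is "scene" or "top" or "wrist"; returns (picture, depth): 480x640x3 uint8, red, green, blue; 480x640 float32, m along the optical axis (not along the pixel's ray), 0 where there is no reading.
- manip.camera_model(name): a dict with "mtx" (3x3 intrinsics, pixels), "world_to_cam" (4x4, takes a point from world to camera coordinates). Camera axes: x right, y down, z forward; pixel columns grow to the right and rows downward; lengths in m; the calibration is good to about 2 mm. The wrist camera is an equidistant fisheye: a pixel r from the principal point sees the ray r / f radians off the axis. A picture is of the moment at which its call begins: read the wrist's pose just before it. camera_model takes no time and is no camera call; for the wrist camera it gives the pose at the moment of the call.
- manip.job_done(): hands the job in; it is judged then, once.
The state is a dict: "time": time; "joint_pos": joint angles; "joint_vel": joint speeds; "joint_efforts": joint torques, N m; "tool_pos": TCP position; "tool_rot": TCP orientation; "contact_force": force on the tool from outside, world axes, zero at the start; "ft_torque": the same for the moment, N m; "gripper_width": opening from 0.0 (shut) to 1.0 (fully open); "grasp_force": force on a finger pad.
Only numpy, scipy, OpenCV 4.12 (cv2) and the standard library are available. Lean on these libraries where they do the work, as an engineer would, in place of code of your own. Each camera call takes 0.05 s, during which the arm holds its last target. There are 200 camera calls.

## Working session

There is one attempt and no reset: what is moved stays moved. The work goes in short steps, Python scripts to look and compute and a shell command to move; the robot and the scene stay as the last step left them, time stands still between calls to the robot, and variables do not carry over. Pictures are saved under pics/ and viewed, at most 10 in all, crops included, and the job is handed in when it is done.

```bash
ls; mkdir -p pics; python3 - <<'E'
from plant import manip
import cv2
for n in ("scene","top"):
    p,d=manip.grab_frame(n); cv2.imwrite(f"pics/{n}0.png",p[:,:,::-1]); 
    import numpy as np; np.savez(f"pics/{n}0.npz",p=p,d=d)
    m=manip.camera_model(n); print(n,m["mtx"].tolist(),np.round(m["world_to_cam"],4).tolist())
print(manip.state(), manip.grip_point_offset)
E
```

```text
pics
scene [[498.4767434843802, 0.0, 326.02049273564097], [0.0, 498.4767434843802, 238.4568305555698], [0.0, 0.0, 1.0]] [[0.231, 0.9727, 0.0222, -0.1358], [0.5791, -0.1191, -0.8065, -0.2765], [-0.7818, 0.1991, -0.5908, 1.5154], [0.0, 0.0, 0.0, 1.0]]
top [[485.80217528760335, 0.0, 324.9781759111387], [0.0, 485.80217528760335, 247.47150133734033], [0.0, 0.0, 1.0]] [[-0.0191, -0.9996, 0.0213, -0.006], [-0.9932, 0.0165, -0.1152, 0.5966], [0.1148, -0.0233, -0.9931, 0.9512], [0.0, 0.0, 0.0, 1.0]]
{'time': 0.1, 'joint_pos': array([-1.40397791e+00,  5.33107505e-02,  1.61414586e+00,  2.21658770e-06,
        1.47601861e+00, -1.19001586e-01]), 'joint_vel': array([ 0.00096402, -0.00043922, -0.00394963,  0.00034915,  0.00187169,
       -0.00108386]), 'joint_efforts': array([ 1.07116281e-03, -3.94900239e+01, -3.71362889e+01,  1.77752094e-05,
        3.90202651e-03, -1.15192583e-05]), 'tool_pos': array([ 0.1761209 , -0.5990841 ,  0.23018009]), 'tool_rot': array([-9.41042336e-04,  9.89805310e-01,  1.42423881e-01, -2.13995825e-05]), 'contact_force': array([-0.07631675, -0.55964544, -0.30094045]), 'ft_torque': array([-0.01670355, -0.07902443,  0.02965903]), 'grasp_force': 0.0, 'gripper_width': 0.9994898229144881} 0.0187
```

View pics/top0.png

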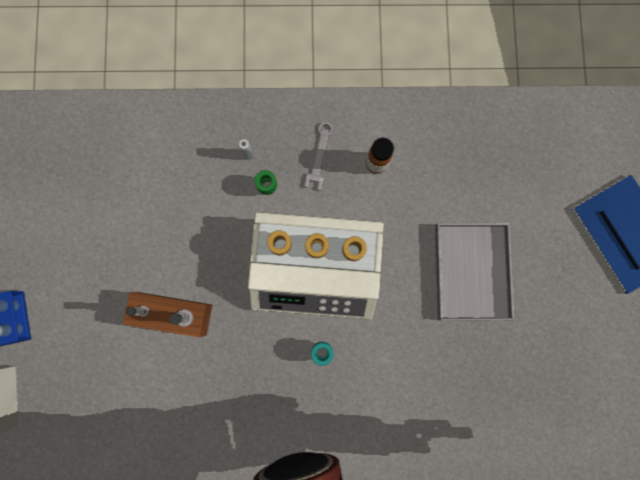

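View pics/scene0.png

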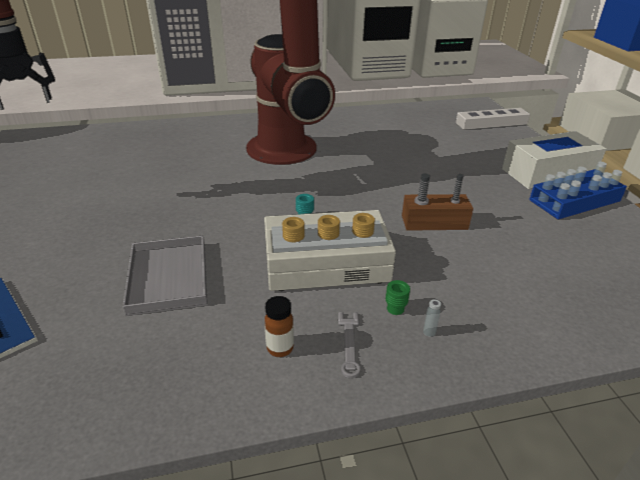

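The top view shows the large gauge near (183,318), the slim one near (138,311), brass rims at (279,242), (317,245) and (354,248), and the tray at (475,272). The green and turquoise look-alikes are at (265,182) and (322,354). The scene view agrees.

```bash
cat > h.py <<'E'
import numpy as np, cv2
from plant import manip
def world(n,d,m=None):
    m=m or manip.camera_model(n); v,u=np.mgrid[0:480,0:640].astype(float); K=m["mtx"]
    a=(u-K[0,2])/K[0,0]; b=(v-K[1,2])/K[1,1]
    if n=="wrist":
        r=np.hypot(a,b); s=np.tan(r)/np.maximum(r,1e-9); a,b=a*s,b*s
    c=np.stack([a*d,b*d,d],-1); T=np.linalg.inv(m["world_to_cam"])
    return c@T[:3,:3].T+T[:3,3]
def ray(n,u,v,z,m=None):
    "pixel -> world point on plane z"
    m=m or manip.camera_model(n); K=m["mtx"]; a=(u-K[0,2])/K[0,0]; b=(v-K[1,2])/K[1,1]
    if n=="wrist":
        r=np.hypot(a,b); s=np.sin(r)/max(r,1e-9); c=np.array([a*s,b*s,np.cos(r)])
    else: c=np.array([a,b,1.])
    T=np.linalg.inv(m["world_to_cam"]); o=T[:3,3]; g=T[:3,:3]@c
    return o+g*(z-o[2])/g[2]
def circ(P):
    A=np.c_[2*P,np.ones(len(P))]; s=np.linalg.lstsq(A,(P**2).sum(1),rcond=None)[0]
    return s[:2],np.sqrt(s[2]+s[:2]@s[:2])
def hsv(p): return cv2.cvtColor(p,cv2.COLOR_RGB2HSV)
def mask(p,lo,hi): return cv2.inRange(hsv(p),lo,hi)
E
python3 - <<'E'
from h import *
for n in ("top","scene"):
    f=np.load(f"pics/{n}0.npz"); p,d=f["p"],f["d"]; W=world(n,d); H=hsv(p)
    mk=mask(p,(14,110,90),(28,255,255)); k,L,S,C=cv2.connectedComponentsWithStats(mk)
    for i in range(1,k):
        if S[i,4]<80: continue
        q=W[(L==i)&(d>0)]; zt=np.percentile(q[:,2],85); t=q[abs(q[:,2]-zt)<.006]
        hull=cv2.convexHull(t[:,:2].astype(np.float32))[:,0]
        print(n,C[i].round(),S[i,4],"ztop",zt.round(4),"fit",[x for x in circ(hull.astype(float))])
    # stand, tray
    ok=(d>0)
    if n=="top":
        reg=np.zeros((480,640),bool); reg[270:350,105:230]=1
        for lo,hi in((.056,.064),(.1,.14)):
            s=reg&ok&(W[...,2]>lo)&(W[...,2]<hi); q=W[s]; k,L,S,C=cv2.connectedComponentsWithStats(s.astype(np.uint8))
            for i in range(1,k):
                if S[i,4]>3: q=W[L==i]; print("stand/h",lo,C[i].round(1),S[i,4],q.mean(0).round(4),q.min(0).round(4),q.max(0).round(4))
            if lo<.1: print(cv2.minAreaRect(W[s][:,:2].astype(np.float32)))
        reg[:]=0; reg[210:335,420:530]=1
        s=reg&ok&(W[...,2]>.018)&(W[...,2]<.035); print("tray rim",cv2.minAreaRect(W[s][:,:2].astype(np.float32)),W[s][:,2].mean())
E
```

```text
top [279. 242.] 319 ztop 0.1285 fit [array([0.59754945, 0.07061801]), np.float64(0.020906378323846134)]
top [317. 245.] 346 ztop 0.1284 fit [array([0.59064987, 0.00113975]), np.float64(0.021071768172141774)]
top [354. 248.] 299 ztop 0.1286 fit [array([ 0.58406238, -0.06777489]), np.float64(0.021081944970334224)]
stand/h 0.056 [164.1 313.9] 2122 [0.4695 0.2973 0.0599] [0.424  0.2185 0.056 ] [0.5129 0.3778 0.064 ]
((0.46910038590431213, 0.297827810049057), (0.1511441171169281, 0.06409966945648193), 79.41922760009766)
stand/h 0.1 [132.8 310.9] 96 [0.4767 0.3344 0.1223] [0.4693 0.3292 0.1021] [0.4839 0.3434 0.1336]
stand/h 0.1 [176.1 318.4] 148 [0.462  0.2558 0.1247] [0.4517 0.2477 0.1019] [0.4716 0.2674 0.133 ]
tray rim ((0.5443176627159119, -0.3224904537200928), (0.1516243815422058, 0.19997552037239075), 88.98623657226562) 0.023793126153066547
scene [363. 225.] 444 ztop 0.1264 fit [array([0.60016476, 0.07018353]), np.float64(0.021454098033461978)]
scene [328. 227.] 452 ztop 0.1264 fit [array([0.59395233, 0.00100932]), np.float64(0.021425108461157204)]
scene [293. 229.] 452 ztop 0.1264 fit [array([ 0.58708093, -0.06870337]), np.float64(0.021542614703060344)]
```

```bash
T='{"turn":-0.139}'
python3 -m crank '[{"turn":-0.139},{"turn":-0.139},{"turn":-0.139},{"turn":-0.139},{"turn":-0.139}]'
python3 -m crank '[{"turn":-0.139},{"turn":-0.139},{"turn":-0.139},{"x":4,"y":1.65},{"x":4.5,"y":1.65}]'
python3 -m crank '[{"x":4.6,"y":1.65},{"x":4.6,"y":1.65},{"x":4.6,"y":1.65},{"x":4.6,"y":1.65},{"x":4.6,"y":1.65}]'
python3 -m crank '[{"x":4.6,"y":1.65},{"x":4.6},{"x":4.6},{"x":4.6},{"x":4.6}]'
python3 -m crank '[{"x":4.6},{"x":4.6},{"x":4.6},{"x":4.6},{"x":4.6}]'
python3 -m crank '[{"x":4.6},{"x":4.6},{},{}]'
python3 - <<'E'
from h import *
m=manip.camera_model("wrist"); p,d=manip.grab_frame("wrist"); cv2.imwrite("pics/w1.png",p[:,:,::-1]); np.savez("pics/w1.npz",p=p,d=d,m=m["world_to_cam"],K=m["mtx"])
print(np.linalg.inv(m["world_to_cam"]).round(4).tolist(),m["mtx"].tolist(),manip.state())
E
```

```text
[[0.2809, -0.9221, -0.2661, 0.2441], [-0.9597, -0.2707, -0.0752, -0.578], [-0.0027, 0.2765, -0.961, 0.3728], [0.0, 0.0, 0.0, 1.0]] [[371.64829954431775, 0.0, 314.54275477121445], [0.0, 371.64829954431775, 242.60967277041354], [0.0, 0.0, 1.0]] {'time': 0.15, 'joint_pos': array([-1.40398674e+00,  5.32563850e-02,  1.61397060e+00,  6.23592461e-06,
        1.47598504e+00, -1.19007193e-01]), 'joint_vel': array([-9.78341621e-05, -9.92117702e-04, -4.09361452e-03,  4.20206550e-04,
        4.85640956e-04, -2.69853510e-03]), 'joint_efforts': array([ 6.98084568e-04, -3.94240880e+01, -3.70722592e+01, -1.05620888e-04,
        4.63047851e-03,  5.89409055e-06]), 'tool_pos': array([ 0.17613096, -0.59917007,  0.23031848]), 'tool_rot': array([-8.09525437e-04,  9.89805681e-01,  1.42422115e-01, -1.62477082e-05]), 'contact_force': array([ 0.91739875, -0.39764228, -1.09983502]), 'ft_torque': array([-0.01501946, -0.02062174,  0.02005035]), 'grasp_force': 0.0, 'gripper_width': 1.001830688561827}schema error: expected keys x, y, z, turn
schema error: expected keys x, y, z, turn
schema error: expected keys x, y, z, turn
schema error: expected keys x, y, z, turn
schema error: expected keys x, y, z, turn
schema error: expected keys x, y, z, turn
```

View pics/w1.png

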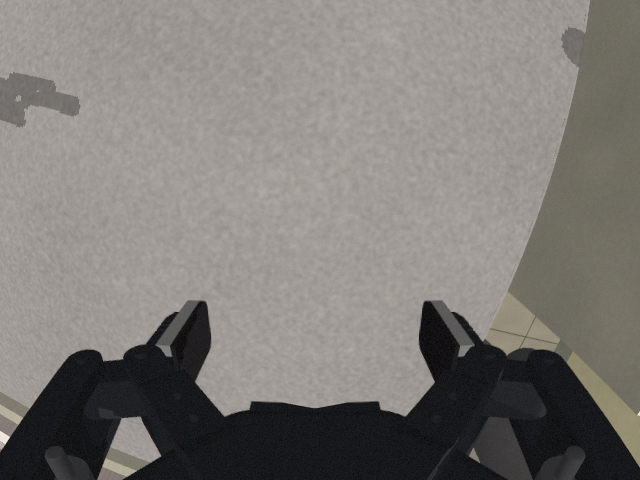

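The wrist view shows only bench, with the fingers at (195,335) and (435,335). The rows need all four keys.

```bash
python3 -m crank '[{"x":0,"y":0,"z":0,"turn":-0.139},{"x":0,"y":0,"z":0,"turn":-0.139},{"x":0,"y":0,"z":0,"turn":-0.139},{"x":0,"y":0,"z":0,"turn":-0.139},{"x":0,"y":0,"z":0,"turn":-0.139}]'
python3 -m crank '[{"x":0,"y":0,"z":0,"turn":-0.139},{"x":0,"y":0,"z":0,"turn":-0.139},{"x":0,"y":0,"z":0,"turn":-0.139},{"x":4,"y":1.65,"z":0,"turn":0},{"x":4.5,"y":1.65,"z":0,"turn":0}]'
python3 -m crank '[{"x":4.6,"y":1.65,"z":0,"turn":0},{"x":4.6,"y":1.65,"z":0,"turn":0},{"x":4.6,"y":1.65,"z":0,"turn":0},{"x":4.6,"y":1.65,"z":0,"turn":0},{"x":4.6,"y":1.65,"z":0,"turn":0}]'
python3 -m crank '[{"x":4.6,"y":1.65,"z":0,"turn":0},{"x":4.6,"y":0,"z":0,"turn":0},{"x":4.6,"y":0,"z":0,"turn":0},{"x":4.6,"y":0,"z":0,"turn":0},{"x":4.6,"y":0,"z":0,"turn":0}]'
python3 -m crank '[{"x":4.6,"y":0,"z":0,"turn":0},{"x":4.6,"y":0,"z":0,"turn":0},{"x":4.6,"y":0,"z":0,"turn":0},{"x":0,"y":0,"z":0,"turn":0},{"x":0,"y":0,"z":0,"turn":0}]'
cat >> h.py <<'E'
def shot(name):
    m=manip.camera_model("wrist"); s=manip.state(); p,d=manip.grab_frame("wrist")
    cv2.imwrite(f"pics/{name}.png",p[:,:,::-1]); np.savez(f"pics/{name}.npz",p=p,d=d,m=m["world_to_cam"],K=m["mtx"])
    return p,d,m,s
def axes(s):
    w,x,y,z=s["tool_rot"]
    return np.array([[1-2*(y*y+z*z),2*(x*y-z*w),2*(x*z+y*w)],[2*(x*y+z*w),1-2*(x*x+z*z),2*(y*z-x*w)],[2*(x*z-y*w),2*(y*z+x*w),1-2*(x*x+y*y)]])
def togo(s,target):
    "tool-frame shift in cm from measured TCP to target"
    return (axes(s).T@(np.asarray(target)-s["tool_pos"])*100).round(2)
E
python3 - <<'E'
from h import *
p,d,m,s=shot("w2"); print(s["tool_pos"],s["tool_rot"],togo(s,(.4617,.2585,.23)))
E
```

```text
time: 0.65
tool_pos: [0.1762, -0.5994, 0.2307]
tool_rot: [-0.0, 0.881, 0.474, 0.0]
contact_force: [0.7, -0.3, -0.2]
gripper_width: 1.0
grasp_force: 0.0
time: 1.15
tool_pos: [0.2232, -0.5212, 0.2305]
tool_rot: [-0.0, 0.766, 0.642, 0.0]
contact_force: [0.9, -0.0, -0.0]
gripper_width: 1.005
grasp_force: 0.0
time: 1.65
tool_pos: [0.3446, -0.3073, 0.2311]
tool_rot: [0.0, 0.766, 0.643, 0.0]
contact_force: [1.2, -0.9, 0.8]
gripper_width: 1.001
grasp_force: 0.0
time: 2.15
tool_pos: [0.3999, -0.0837, 0.2312]
tool_rot: [0.0, 0.766, 0.643, 0.0]
contact_force: [1.0, -0.1, 0.3]
gripper_width: 1.003
grasp_force: 0.0
time: 2.65
tool_pos: [0.4235, 0.0514, 0.231]
tool_rot: [-0.0, 0.765, 0.645, -0.0]
contact_force: [-0.9, -0.0, -0.5]
gripper_width: 1.003
grasp_force: 0.0
[0.4235175  0.05141388 0.23098516] [-6.25451524e-05  7.64575953e-01  6.44533503e-01 -4.13828421e-04] [21.06  0.26  0.09]
```

View pics/w2.png

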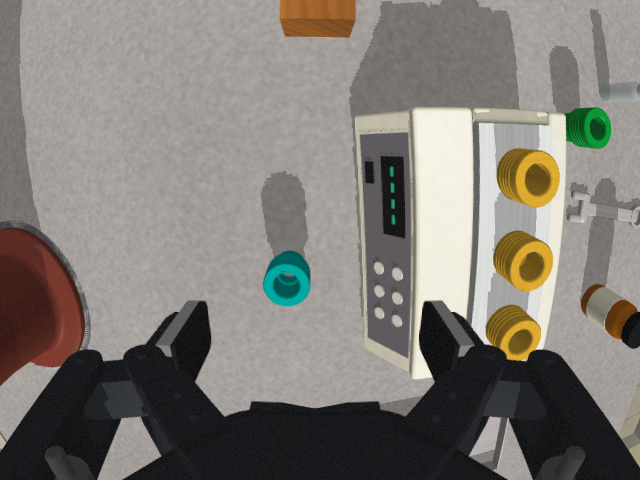

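The wrist view shows the three brass sleeves at (528,178), (522,262) and (514,332), the stand's end at (317,15), and the turquoise look-alike at (287,279). I'll move on and image the gauge from two places.

```bash
cat >> h.py <<'E'
def rims(p,d,m,out=True):
    W=world("wrist",d,m); mk=mask(p,(14,110,60),(28,255,255)); k,L,S,C=cv2.connectedComponentsWithStats(mk); r=[]
    for i in range(1,k):
        if S[i,4]<300: continue
        q=W[(L==i)&(d>0)]; t=q[q[:,2]>.122]; zt=np.median(t[:,2])
        h=cv2.convexHull(t[:,:2].astype(np.float32))[:,0].astype(float); c,R=circ(h); e=abs(np.hypot(*(h-c).T)-R)
        # bore: inner hole contour, cast on rim plane
        cs,hi=cv2.findContours((L==i).astype(np.uint8),cv2.RETR_CCOMP,cv2.CHAIN_APPROX_NONE); ins=[a for a,b in zip(cs,hi[0]) if b[3]>=0 and len(a)>20]
        print(C[i].round(),"zrim",zt.round(4),"outer",c.round(4),R.round(4),e.max().round(4), "max z",t[:,2].max().round(4)); r.append(c)
    return r
E
python3 - <<'E'
from h import *
f=np.load("pics/w2.npz"); rims(f["p"],f["d"],dict(mtx=f["K"],world_to_cam=f["m"]))
E
python3 -m crank '[{"x":4.2,"y":0,"z":0,"turn":0},{"x":4.2,"y":0,"z":0,"turn":0},{"x":4.2,"y":0,"z":0,"turn":0},{"x":0,"y":0,"z":0,"turn":0},{"x":0,"y":0,"z":0,"turn":0}]'
python3 - <<'E'
from h import *
p,d,m,s=shot("w3"); rims(p,d,m); print(s["tool_pos"],togo(s,(.4617,.2585,.23)))
E
python3 -m crank '[{"x":4.2,"y":0.15,"z":0,"turn":0},{"x":4.2,"y":0.15,"z":0,"turn":0},{"x":0,"y":0,"z":0,"turn":0},{"x":0,"y":0,"z":0,"turn":0}]'
python3 - <<'E'
from h import *
p,d,m,s=shot("w4"); print(s["tool_pos"],togo(s,(.4617,.2585,.23)))
for n in ("w3","w4"):
    f=np.load(f"pics/{n}.npz"); W=world("wrist",f["d"],dict(mtx=f["K"],world_to_cam=f["m"])); z=W[...,2]
    near=np.hypot(W[...,0]-.4617,W[...,1]-.2585)<.035
    for lo,hi in((.126,.14),(.1,.124),(.0635,.069)):
        q=W[near&(z>lo)&(z<hi)]
        if len(q)>20:
            h=cv2.convexHull(q[:,:2].astype(np.float32))[:,0].astype(float); print(n,lo,len(q),circ(h),np.median(q[:,2]))
    st=(z>.056)&(z<.0625)&(np.hypot(W[...,0]-.469,W[...,1]-.298)<.1); print(cv2.minAreaRect(W[st][:,:2].astype(np.float32)))
E
```

```text
time: 3.2
tool_pos: [0.4457, 0.1736, 0.231]
tool_rot: [0.0, 0.766, 0.643, -0.001]
contact_force: [0.1, -0.7, -0.4]
gripper_width: 0.999
grasp_force: 0.0
[316.  81.] zrim 0.1282 outer [0.1261 0.0721] 0.3945 0.0 max z 0.1282
[506. 318.] zrim 0.1265 outer [0.5976 0.0739] 0.0218 0.0009 max z 0.1287
[490. 437.] zrim 0.1264 outer [0.5296 0.0339] 0.1279 0.0127 max z 0.3029
[0.44568185 0.17361138 0.23097084] [8.64 0.11 0.09]
time: 3.65
tool_pos: [0.4632, 0.2555, 0.2311]
tool_rot: [0.0, 0.766, 0.643, -0.001]
contact_force: [-0.6, 0.4, -0.5]
gripper_width: 0.994
grasp_force: 0.0
[0.46321296 0.25546618 0.23107191] [ 0.27 -0.2   0.11]
w3 0.126 716 (array([0.46206755, 0.26014233]), np.float64(0.00979291750548845)) 0.13004185483703765
w3 0.1 41 (array([0.462032  , 0.26003572]), np.float64(0.010190903641177826)) 0.11812089679753202
w3 0.0635 408 (array([0.46224087, 0.26020679]), np.float64(0.015810561161376867)) 0.06600269105141113
((0.4686698615550995, 0.29569679498672485), (0.14275994896888733, 0.06477958709001541), 79.5622329711914)
w4 0.126 647 (array([0.46210108, 0.26054403]), np.float64(0.009851377669165872)) 0.12988188337664308
w4 0.1 199 (array([0.46200873, 0.26091671]), np.float64(0.010131406247612823)) 0.11320815018192565
w4 0.0635 452 (array([0.4622025 , 0.26049646]), np.float64(0.015907397471102692)) 0.06605132719074158
((0.46951356530189514, 0.2992722988128662), (0.15127097070217133, 0.06460418552160263), 79.4593276977539)
  return _methods._mean(a, axis=axis, dtype=dtype,
  ret = ret.dtype.type(ret / rcount)
Traceback (most recent call last):
  File "h.py", line 38, in rims
    h=cv2.convexHull(t[:,:2].astype(np.float32))[:,0].astype(float); c,R=circ(h); e=abs(np.hypot(*(h-c).T)-R)
      ~~~~~~~~~~~~~~~~~~~~~~~~~~~~~~~~~~~~~~~~~~^^^^^
TypeError: 'NoneType' object is not subscriptable
```

View pics/w4.png

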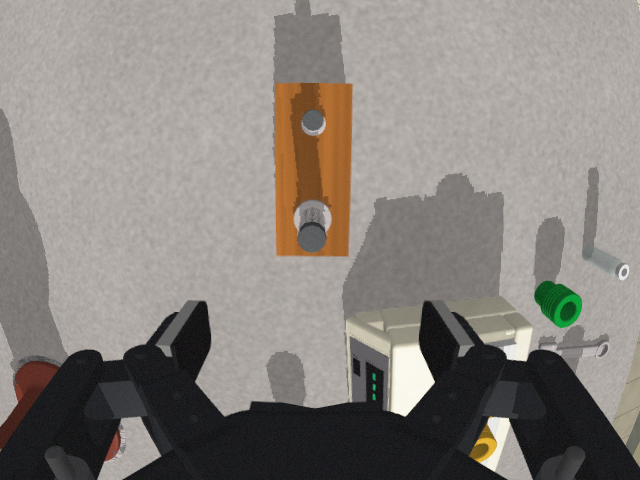

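The stand is centred near (312,170) and the large gauge's handle top is at (312,235). The depth rings give its axis as (0.462, 0.2604) and its top as z 0.130. I'll grasp it now.

```bash
python3 -m crank '[{"x":0.48,"y":-0.2,"z":2.2,"turn":0},{"x":0,"y":0,"z":3.5,"turn":0},{"x":0,"y":0,"z":3.5,"turn":0},{"x":0,"y":0,"z":3.5,"turn":0},{"x":0,"y":0,"z":2.5,"turn":0}]' 50
python3 -m crank '[{"x":0,"y":0,"z":0,"turn":0},{"x":0,"y":0,"z":0,"turn":0},{"x":0,"y":0,"z":0,"turn":0},{"x":0,"y":0,"z":0,"turn":0},{"x":0,"y":0,"z":0,"turn":0}]' 0
python3 -m crank '[{"x":0,"y":0,"z":0,"turn":0},{"x":0,"y":0,"z":0,"turn":0},{"x":0,"y":0,"z":0,"turn":0}]'
```

```text
time: 4.2
tool_pos: [0.4608, 0.2594, 0.077]
tool_rot: [-0.0, 0.766, 0.642, -0.001]
contact_force: [0.5, -0.8, -0.5]
gripper_width: 0.499
grasp_force: 0.0
time: 4.7
tool_pos: [0.4623, 0.2616, 0.0805]
tool_rot: [0.001, 0.766, 0.643, 0.0]
contact_force: [-0.7, -3.2, -1.0]
gripper_width: 0.217
grasp_force: 58.6
time: 5.0
tool_pos: [0.4621, 0.2617, 0.0796]
tool_rot: [0.0, 0.765, 0.643, 0.0]
contact_force: [0.1, -3.2, -1.7]
gripper_width: 0.223
grasp_force: 58.7
```

```bash
python3 -m crank '[{"x":0,"y":0,"z":-2,"turn":0},{"x":0,"y":0,"z":-3.5,"turn":0},{"x":0,"y":0,"z":-3.5,"turn":0},{"x":0,"y":0,"z":-3.5,"turn":0},{"x":0,"y":0,"z":-3.5,"turn":0}]'
python3 -m crank '[{"x":0,"y":0,"z":0,"turn":0},{"x":-3,"y":2.5,"z":0,"turn":0},{"x":-4,"y":2.5,"z":0,"turn":0},{"x":-4,"y":2.5,"z":0,"turn":0},{"x":-4,"y":2.5,"z":0,"turn":0}]'
python3 -m crank '[{"x":-2,"y":2,"z":0,"turn":0},{"x":0,"y":0,"z":0,"turn":0},{"x":0,"y":0,"z":0,"turn":0},{"x":0,"y":0,"z":0,"turn":0}]'
python3 - <<'E'
from h import *
p,d,m,s=shot("w5"); print(s["tool_pos"],s["tool_rot"],togo(s,(.5976,.073,.24)))
try: rims(p,d,m)
except Exception as e: print(e)
W=world("wrist",d,m); q=np.linalg.norm(W-s["tool_pos"],axis=-1)<.12
H=hsv(p)
E
```

```text
time: 5.5
tool_pos: [0.4615, 0.2627, 0.2406]
tool_rot: [-0.001, 0.765, 0.644, 0.001]
contact_force: [1.1, -0.2, -3.5]
gripper_width: 0.213
grasp_force: 59.2
time: 6.0
tool_pos: [0.5344, 0.096, 0.2375]
tool_rot: [-0.001, 0.765, 0.644, 0.0]
contact_force: [0.9, 0.5, -3.2]
gripper_width: 0.216
grasp_force: 59.3
time: 6.4
tool_pos: [0.5501, 0.0747, 0.2382]
tool_rot: [-0.001, 0.765, 0.644, -0.0]
contact_force: [0.1, 0.3, -3.1]
gripper_width: 0.218
grasp_force: 59.3
[0.55006727 0.07472995 0.23819908] [-8.22245297e-04  7.65246949e-01  6.43736246e-01 -2.75838212e-04] [ 0.64  4.71 -0.19]
'NoneType' object is not subscriptable
  return _methods._mean(a, axis=axis, dtype=dtype,
  ret = ret.dtype.type(ret / rcount)
```

View pics/w5.png

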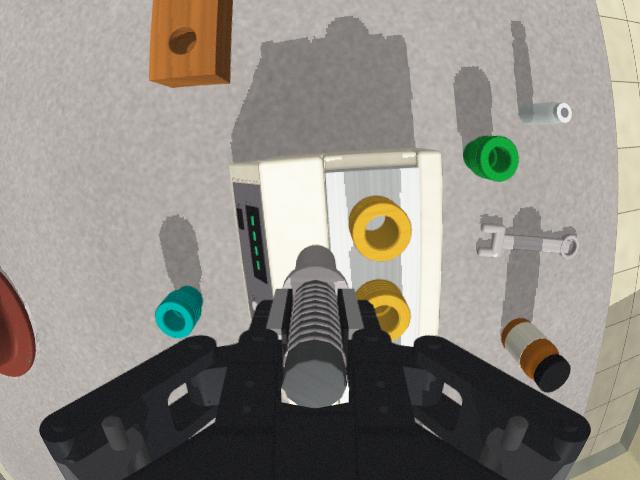

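The held gauge runs from its handle top at (315,375) to its nose near (315,255). The left sleeve is at (380,228) and the middle one at (383,310). The empty hole in the stand is at (182,41).

```bash
sed -i 's/t=q\[q\[:,2\]>.122\]; zt/t=q[(q[:,2]>.123)\&(q[:,2]<.131)]\n        if len(t)<150: continue\n        zt/' h.py
cat >> h.py <<'E'
def gaugefit(p,d,m,s):
    "axis of held gauge from visible side surfaces (known cylinder radii): centre line per height slice"
    W=world("wrist",d,m); R=axes(s); L=(W-s["tool_pos"])@R  # tool coords
    sat=hsv(p)[...,1]; ok=(d>0)&(abs(L[...,0])<.04)&(abs(L[...,1])<.03)&(sat<60)
    for z0,z1 in((-.052,-.045),(-.02,-.010),(.003,.012),(.0215,.028),(.03,.04),(.04,.05),(.05,.06)):
        q=L[ok&(L[...,2]>z0)&(L[...,2]<z1)]
        if len(q)<20: continue
        q=q[abs(q[:,1])<.0105 if z0<.01 else abs(q[:,1])<.017]
        if len(q)<20: continue
        c,r=circ(q[:,:2].astype(float)); print("tool z",z0,z1,len(q),"c mm",(c*1e3).round(2),"r",(r*1e3).round(2),"y range",(q[:,1].min()*1e3).round(1),(q[:,1].max()*1e3).round(1))
E
python3 - <<'E'
from h import *
f=np.load("pics/w5.npz"); m=dict(mtx=f["K"],world_to_cam=f["m"]); s=dict(tool_pos=np.array([0.55006727,0.07472995,0.23819908]),tool_rot=np.array([-8.22245297e-04,7.65246949e-01,6.43736246e-01,-2.75838212e-04]))
rims(f["p"],f["d"],m); gaugefit(f["p"],f["d"],m,s)
W=world("wrist",f["d"],m)
# stand hole: non-wood inside
st=(np.hypot(W[...,0]-.462,W[...,1]-.2605)<.03)&(abs(W[...,2]-.06)<.002); print(st.sum())
E
```

```text
[379. 229.] zrim 0.1268 outer [0.5982 0.0735] 0.0218 0.0008 max z 0.1294
[386. 306.] zrim 0.1267 outer [0.5925 0.0048] 0.0209 0.008 max z 0.1289
tool z -0.052 -0.045 2522 c mm [2.09 0.11] r 7.43 y range -10.5 10.0
tool z -0.02 -0.01 690 c mm [7.71 0.1 ] r 6.99 y range -10.5 10.5
tool z 0.003 0.012 499 c mm [7.69 0.15] r 6.79 y range -10.4 10.3
tool z 0.03 0.04 149 c mm [0.6  0.57] r 11.53 y range -9.5 9.7
tool z 0.04 0.05 222 c mm [1.03 0.59] r 11.18 y range -10.5 11.3
tool z 0.05 0.06 192 c mm [0.71 0.64] r 11.41 y range -10.2 11.7
2377
```

```bash
python3 -m crank '[{"x":0.32,"y":2.3,"z":0,"turn":0},{"x":0.3,"y":2.4,"z":0.5,"turn":0},{"x":0,"y":0,"z":2,"turn":0},{"x":0,"y":0,"z":1.3,"turn":0},{"x":0,"y":0,"z":0,"turn":0}]'
python3 -m crank '[{"x":0,"y":0,"z":0,"turn":0},{"x":0,"y":0,"z":0,"turn":0},{"x":0,"y":0,"z":0,"turn":0}]'
python3 - <<'E'
from h import *
p,d,m,s=shot("w6"); print(s["tool_pos"],s["contact_force"],togo(s,(.5975,.0728,.198)))
rims(p,d,m); gaugefit(p,d,m,s)
E
```

```text
time: 6.95
tool_pos: [0.5958, 0.0727, 0.1979]
tool_rot: [-0.002, 0.765, 0.644, -0.002]
contact_force: [0.4, -0.3, -2.6]
gripper_width: 0.22
grasp_force: 59.9
time: 7.25
tool_pos: [0.5985, 0.0719, 0.2027]
tool_rot: [0.001, 0.765, 0.643, 0.001]
contact_force: [-0.1, 0.3, -2.5]
gripper_width: 0.22
grasp_force: 59.9
[0.59847601 0.07190234 0.2026576 ] [-0.10894212  0.3426575  -2.45205632] [ 0.07 -0.11  0.47]
[313. 239.] zrim 0.1269 outer [0.5986 0.0736] 0.0217 0.0004 max z 0.1294
tool z -0.052 -0.045 2522 c mm [2.05 0.11] r 7.39 y range -10.5 10.1
tool z -0.02 -0.01 664 c mm [ 7.35 -0.02] r 6.96 y range -10.5 10.5
tool z 0.003 0.012 509 c mm [7.59 0.23] r 6.81 y range -10.3 10.3
tool z 0.03 0.04 145 c mm [0.56 0.59] r 11.54 y range -8.9 10.4
tool z 0.04 0.05 222 c mm [0.89 0.66] r 11.25 y range -9.9 11.3
tool z 0.05 0.06 183 c mm [0.67 0.69] r 11.43 y range -10.1 11.5
```

View pics/w6.png

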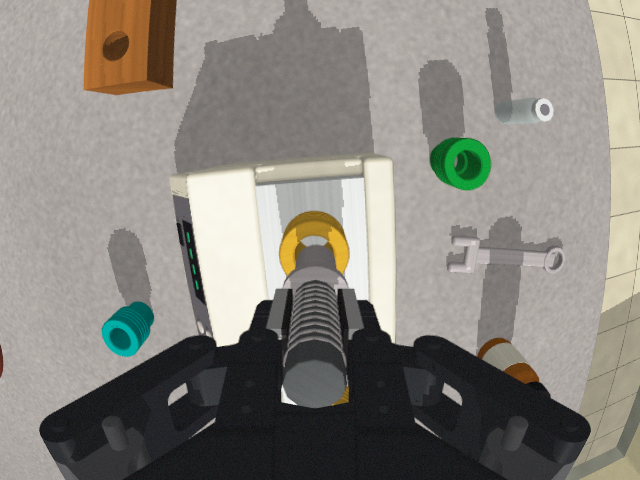

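The gauge hangs just over the left sleeve at (313,240), about 1 mm off centre. I'll correct that and descend slowly.

```bash
python3 -m crank '[{"x":0.09,"y":-0.08,"z":0.3,"turn":0},{"x":0,"y":0,"z":0.3,"turn":0},{"x":0,"y":0,"z":0.1,"turn":0},{"x":0,"y":0,"z":0.1,"turn":0},{"x":0,"y":0,"z":0,"turn":0}]'
python3 -m crank '[{"x":0,"y":0,"z":0.15,"turn":0},{"x":0,"y":0,"z":0.15,"turn":0},{"x":0,"y":0,"z":0.15,"turn":0},{"x":0,"y":0,"z":0,"turn":0},{"x":0,"y":0,"z":0,"turn":0}]'
```

```text
time: 7.8
tool_pos: [0.5973, 0.0728, 0.193]
tool_rot: [-0.0, 0.766, 0.643, -0.0]
contact_force: [-0.5, 0.8, -3.1]
gripper_width: 0.215
grasp_force: 59.9
time: 8.3
tool_pos: [0.5974, 0.0728, 0.1887]
tool_rot: [-0.0, 0.766, 0.643, -0.0]
contact_force: [0.6, 0.8, -2.2]
gripper_width: 0.218
grasp_force: 59.9
```

```bash
python3 -m crank '[{"x":0,"y":0,"z":0.3,"turn":0},{"x":0,"y":0,"z":0.3,"turn":0},{"x":0,"y":0,"z":0.3,"turn":0},{"x":0,"y":0,"z":0.3,"turn":0},{"x":0,"y":0,"z":0,"turn":0}]'
python3 -m crank '[{"x":0,"y":0,"z":0.2,"turn":0},{"x":0,"y":0,"z":0.2,"turn":0},{"x":0,"y":0,"z":0.2,"turn":0},{"x":0,"y":0,"z":0.1,"turn":0},{"x":0,"y":0,"z":0,"turn":0}]'
python3 -m crank '[{"x":0,"y":0,"z":0.15,"turn":0},{"x":0,"y":0,"z":0.15,"turn":0},{"x":0,"y":0,"z":0,"turn":0}]'
```

```text
time: 8.8
tool_pos: [0.5971, 0.0728, 0.176]
tool_rot: [-0.0, 0.766, 0.643, -0.0]
contact_force: [-0.0, -0.5, -3.0]
gripper_width: 0.217
grasp_force: 59.9
time: 9.3
tool_pos: [0.5973, 0.0728, 0.1695]
tool_rot: [-0.0, 0.766, 0.643, -0.0]
contact_force: [0.3, 0.0, -2.6]
gripper_width: 0.217
grasp_force: 59.9
time: 9.6
tool_pos: [0.5973, 0.0728, 0.1665]
tool_rot: [-0.0, 0.766, 0.643, -0.0]
contact_force: [-0.2, 0.9, -1.6]
gripper_width: 0.217
grasp_force: 59.9
```

```bash
cat > ok.py <<'E'
from plant import manip; s=manip.state(); print(s["time"].__round__(2),s["tool_pos"].round(4),s["contact_force"].round(1)); raise SystemExit(int(s["contact_force"][2]>1.5))
E
C='python3 -m crank'; 
$C '[{"x":0,"y":0,"z":0.15,"turn":0},{"x":0,"y":0,"z":0.1,"turn":0},{"x":0,"y":0,"z":0,"turn":0}]'>/dev/null; python3 ok.py &&
$C '[{"x":0,"y":0,"z":0.15,"turn":0},{"x":0,"y":0,"z":0.1,"turn":0},{"x":0,"y":0,"z":0,"turn":0}]'>/dev/null && python3 ok.py &&
$C '[{"x":0,"y":0,"z":0.15,"turn":0},{"x":0,"y":0,"z":0.1,"turn":0},{"x":0,"y":0,"z":0,"turn":0}]'>/dev/null && python3 ok.py &&
$C '[{"x":0,"y":0,"z":0.15,"turn":0},{"x":0,"y":0,"z":0.1,"turn":0},{"x":0,"y":0,"z":0,"turn":0}]'>/dev/null && python3 ok.py &&
$C '[{"x":0,"y":0,"z":0.15,"turn":0},{"x":0,"y":0,"z":0.1,"turn":0},{"x":0,"y":0,"z":0,"turn":0}]'>/dev/null && python3 ok.py &&
$C '[{"x":0,"y":0,"z":0.15,"turn":0},{"x":0,"y":0,"z":0.1,"turn":0},{"x":0,"y":0,"z":0,"turn":0}]'>/dev/null && python3 ok.py
```

```text
9.9 [0.5973 0.0728 0.1641] [ 0.3  0.8 -3. ]
10.2 [0.5973 0.0728 0.1615] [ 0.1  0.7 -3.1]
10.5 [0.5973 0.0728 0.159 ] [ 0.4 -0.  -2.1]
10.8 [0.5973 0.0728 0.1566] [ 0.1  0.3 -2.2]
11.1 [0.5973 0.0728 0.154 ] [-0.6 -0.3 -2.5]
11.4 [0.5973 0.0728 0.1515] [ 0.1  0.5 -1.7]
```

```bash
C='python3 -m crank'; 
$C '[{"x":0,"y":0,"z":0.15,"turn":0},{"x":0,"y":0,"z":0.1,"turn":0},{"x":0,"y":0,"z":0,"turn":0}]'>/dev/null; python3 ok.py &&
$C '[{"x":0,"y":0,"z":0.08,"turn":0},{"x":0,"y":0,"z":0.08,"turn":0},{"x":0,"y":0,"z":0,"turn":0}]'>/dev/null && python3 ok.py &&
$C '[{"x":0,"y":0,"z":0.08,"turn":0},{"x":0,"y":0,"z":0,"turn":0},{"x":0,"y":0,"z":0,"turn":0}]'>/dev/null && python3 ok.py &&
$C '[{"x":0,"y":0,"z":0.08,"turn":0},{"x":0,"y":0,"z":0,"turn":0},{"x":0,"y":0,"z":0,"turn":0}]'>/dev/null && python3 ok.py
```

```text
11.7 [0.5973 0.0728 0.149 ] [-0.4 -0.3 -2.8]
12.0 [0.5974 0.0728 0.1476] [ 0.3  0.5 -2.9]
12.3 [0.5974 0.0728 0.1469] [ 0.1  0.7 -3.7]
12.6 [0.5974 0.0728 0.1461] [-0.2 -0.1 -3. ]
```

```bash
C='python3 -m crank'; 
$C '[{"x":0,"y":0,"z":0.06,"turn":0},{"x":0,"y":0,"z":0,"turn":0},{"x":0,"y":0,"z":0,"turn":0}]'>/dev/null; python3 ok.py &&
$C '[{"x":0,"y":0,"z":0.06,"turn":0},{"x":0,"y":0,"z":0,"turn":0},{"x":0,"y":0,"z":0,"turn":0}]'>/dev/null && python3 ok.py &&
$C '[{"x":0,"y":0,"z":0.06,"turn":0},{"x":0,"y":0,"z":0,"turn":0},{"x":0,"y":0,"z":0,"turn":0}]'>/dev/null && python3 ok.py &&
$C '[{"x":0,"y":0,"z":0.06,"turn":0},{"x":0,"y":0,"z":0,"turn":0},{"x":0,"y":0,"z":0,"turn":0}]'>/dev/null && python3 ok.py
```

```text
12.9 [0.5974 0.0728 0.1455] [ 0.2  0.5 -2.5]
13.2 [0.5975 0.0728 0.1453] [-1.3 -0.9  1. ]
13.5 [0.5976 0.0728 0.1453] [-3.3 -0.   5. ]
```

The left sleeve is good: the gauge went fully home at TCP z 0.1453. The contact is soft, about 7 N/mm. Next is the middle sleeve.

```bash
C='python3 -m crank'
$C '[{"x":0,"y":0,"z":-1.5,"turn":0},{"x":0,"y":0,"z":-2.5,"turn":0},{"x":0,"y":0,"z":-2,"turn":0},{"x":0,"y":0,"z":0,"turn":0},{"x":0,"y":0,"z":0,"turn":0}]'
$C '[{"x":-3.5,"y":0.26,"z":0,"turn":0},{"x":-3.5,"y":0.26,"z":0,"turn":0},{"x":0,"y":0,"z":0,"turn":0},{"x":0,"y":0,"z":0,"turn":0},{"x":0,"y":0,"z":0,"turn":0}]'
python3 - <<'E'
from h import *
p,d,m,s=shot("w7"); print(s["tool_pos"],s["contact_force"])
rims(p,d,m); gaugefit(p,d,m,s)
E
```

```text
time: 14.0
tool_pos: [0.5975, 0.0728, 0.2042]
tool_rot: [0.0, 0.766, 0.643, 0.0]
contact_force: [-0.1, -0.1, -3.5]
gripper_width: 0.218
grasp_force: 60.0
time: 14.5
tool_pos: [0.5899, 0.0035, 0.203]
tool_rot: [-0.001, 0.765, 0.643, -0.001]
contact_force: [1.0, -0.4, -2.1]
gripper_width: 0.212
grasp_force: 59.9
[0.58994502 0.00350619 0.20295254] [ 1.0159322  -0.37280512 -2.1310687 ]
[307. 142.] zrim 0.1269 outer [0.5978 0.0732] 0.0216 0.0004 max z 0.1292
[319. 240.] zrim 0.1269 outer [0.592  0.0041] 0.0217 0.0004 max z 0.1289
tool z -0.052 -0.045 2514 c mm [2.07 0.12] r 7.45 y range -10.5 10.1
tool z -0.02 -0.01 682 c mm [7.88 0.12] r 6.92 y range -10.5 10.5
tool z 0.003 0.012 511 c mm [7.64 0.21] r 6.87 y range -10.4 10.4
tool z 0.03 0.04 148 c mm [0.7  0.58] r 11.44 y range -8.3 10.4
tool z 0.04 0.05 219 c mm [0.93 0.63] r 11.24 y range -9.9 11.4
tool z 0.05 0.06 190 c mm [0.72 0.71] r 11.38 y range -9.6 11.2
```

```bash
C='python3 -m crank'
$C '[{"x":0,"y":0.05,"z":0.4,"turn":0},{"x":0,"y":0,"z":0.4,"turn":0},{"x":0,"y":0,"z":0.1,"turn":0},{"x":0,"y":0,"z":0,"turn":0},{"x":0,"y":0,"z":0,"turn":0}]'>/dev/null; python3 ok.py &&
$C '[{"x":0,"y":0,"z":0.15,"turn":0},{"x":0,"y":0,"z":0.15,"turn":0},{"x":0,"y":0,"z":0.15,"turn":0},{"x":0,"y":0,"z":0,"turn":0},{"x":0,"y":0,"z":0,"turn":0}]'>/dev/null; python3 ok.py &&
$C '[{"x":0,"y":0,"z":0.2,"turn":0},{"x":0,"y":0,"z":0.2,"turn":0},{"x":0,"y":0,"z":0.2,"turn":0},{"x":0,"y":0,"z":0,"turn":0},{"x":0,"y":0,"z":0,"turn":0}]'>/dev/null; python3 ok.py &&
$C '[{"x":0,"y":0,"z":0.2,"turn":0},{"x":0,"y":0,"z":0.2,"turn":0},{"x":0,"y":0,"z":0.2,"turn":0},{"x":0,"y":0,"z":0.2,"turn":0},{"x":0,"y":0,"z":0,"turn":0}]'>/dev/null; python3 ok.py
```

```text
15.05 [0.591  0.003  0.1953] [-0.1  0.5 -1.8]
15.55 [0.591  0.0028 0.1908] [ 0.3  0.7 -2.6]
16.05 [0.5909 0.0029 0.1846] [-0.4  0.  -2.7]
16.55 [0.5907 0.0029 0.1763] [-0.6  0.  -2.7]
```

```bash
C='python3 -m crank'
$C '[{"x":0,"y":0,"z":0.2,"turn":0},{"x":0,"y":0,"z":0.2,"turn":0},{"x":0,"y":0,"z":0.1,"turn":0},{"x":0,"y":0,"z":0,"turn":0}]'>/dev/null; python3 ok.py &&
$C '[{"x":0,"y":0,"z":0.15,"turn":0},{"x":0,"y":0,"z":0.15,"turn":0},{"x":0,"y":0,"z":0,"turn":0}]'>/dev/null; python3 ok.py &&
$C '[{"x":0,"y":0,"z":0.15,"turn":0},{"x":0,"y":0,"z":0.1,"turn":0},{"x":0,"y":0,"z":0,"turn":0}]'>/dev/null && python3 ok.py &&
$C '[{"x":0,"y":0,"z":0.15,"turn":0},{"x":0,"y":0,"z":0.1,"turn":0},{"x":0,"y":0,"z":0,"turn":0}]'>/dev/null && python3 ok.py &&
$C '[{"x":0,"y":0,"z":0.15,"turn":0},{"x":0,"y":0,"z":0.1,"turn":0},{"x":0,"y":0,"z":0,"turn":0}]'>/dev/null && python3 ok.py &&
$C '[{"x":0,"y":0,"z":0.15,"turn":0},{"x":0,"y":0,"z":0.1,"turn":0},{"x":0,"y":0,"z":0,"turn":0}]'>/dev/null && python3 ok.py &&
$C '[{"x":0,"y":0,"z":0.15,"turn":0},{"x":0,"y":0,"z":0.1,"turn":0},{"x":0,"y":0,"z":0,"turn":0}]'>/dev/null && python3 ok.py
```

```text
16.95 [0.5908 0.0029 0.1715] [-0.6  0.1 -2.9]
17.25 [0.5908 0.0029 0.1685] [ 0.6 -0.5 -1.9]
17.55 [0.5908 0.0029 0.166 ] [-0.4  0.8 -2.4]
17.85 [0.5908 0.0029 0.1635] [-0.5 -0.1 -2.5]
18.15 [0.591  0.0029 0.1614] [-0.3  0.1 -2. ]
18.45 [0.5915 0.0029 0.1612] [-4.   0.7  5. ]
```

```bash
C='python3 -m crank'
$C '[{"x":0,"y":0,"z":0.08,"turn":0},{"x":0,"y":0,"z":0,"turn":0},{"x":0,"y":0,"z":0,"turn":0}]'
$C '[{"x":0,"y":0,"z":-1.5,"turn":0},{"x":0,"y":0,"z":-1.5,"turn":0},{"x":0,"y":0,"z":-1.5,"turn":0},{"x":0,"y":0,"z":0,"turn":0},{"x":0,"y":0,"z":0,"turn":0}]'
$C '[{"x":-3.5,"y":0.26,"z":0,"turn":0},{"x":-3.5,"y":0.26,"z":0,"turn":0},{"x":0,"y":0,"z":0,"turn":0},{"x":0,"y":0,"z":0,"turn":0},{"x":0,"y":0,"z":0,"turn":0}]'
python3 - <<'E'
from h import *
p,d,m,s=shot("w8"); print(s["tool_pos"],s["contact_force"])
rims(p,d,m); gaugefit(p,d,m,s)
E
```

```text
time: 18.75
tool_pos: [0.5915, 0.0029, 0.1611]
tool_rot: [0.0, 0.765, 0.643, 0.0]
contact_force: [-4.1, 1.0, 8.9]
gripper_width: 0.216
grasp_force: 61.1
time: 19.25
tool_pos: [0.5914, 0.0028, 0.2037]
tool_rot: [0.0, 0.766, 0.643, 0.0]
contact_force: [-1.1, 0.2, -3.2]
gripper_width: 0.214
grasp_force: 59.5
time: 19.75
tool_pos: [0.5837, -0.0664, 0.2022]
tool_rot: [-0.001, 0.765, 0.643, -0.0]
contact_force: [0.7, 0.3, -2.7]
gripper_width: 0.219
grasp_force: 59.5
[ 0.58373812 -0.06638002  0.2022077 ] [ 0.65289694  0.31808282 -2.74320489]
[298.  32.] zrim 0.1269 outer [0.5976 0.0728] 0.0218 0.0004 max z 0.1295
[307. 141.] zrim 0.1269 outer [0.5916 0.0036] 0.0216 0.0004 max z 0.1295
[317. 240.] zrim 0.1269 outer [ 0.5853 -0.0656] 0.0217 0.0006 max z 0.1289
tool z -0.052 -0.045 2500 c mm [2.04 0.21] r 7.44 y range -10.4 10.1
tool z -0.02 -0.01 679 c mm [7.65 0.  ] r 6.95 y range -10.5 10.5
tool z 0.003 0.012 506 c mm [7.62 0.33] r 6.87 y range -10.3 10.4
tool z 0.03 0.04 153 c mm [0.85 0.6 ] r 11.3 y range -8.9 10.4
tool z 0.04 0.05 217 c mm [0.9  0.59] r 11.25 y range -9.9 11.4
tool z 0.05 0.06 183 c mm [0.63 0.65] r 11.46 y range -10.1 11.5
```

The middle sleeve stopped the gauge firmly, 16 mm short of home. Next is the right one.

```bash
C='python3 -m crank'
$C '[{"x":0,"y":0.05,"z":0.4,"turn":0},{"x":0,"y":0,"z":0.4,"turn":0},{"x":0,"y":0,"z":0.1,"turn":0},{"x":0,"y":0,"z":0,"turn":0},{"x":0,"y":0,"z":0,"turn":0}]'>/dev/null; python3 ok.py &&
$C '[{"x":0,"y":0,"z":0.15,"turn":0},{"x":0,"y":0,"z":0.15,"turn":0},{"x":0,"y":0,"z":0.15,"turn":0},{"x":0,"y":0,"z":0,"turn":0},{"x":0,"y":0,"z":0,"turn":0}]'>/dev/null; python3 ok.py &&
$C '[{"x":0,"y":0,"z":0.2,"turn":0},{"x":0,"y":0,"z":0.2,"turn":0},{"x":0,"y":0,"z":0.2,"turn":0},{"x":0,"y":0,"z":0,"turn":0},{"x":0,"y":0,"z":0,"turn":0}]'>/dev/null; python3 ok.py &&
$C '[{"x":0,"y":0,"z":0.2,"turn":0},{"x":0,"y":0,"z":0.2,"turn":0},{"x":0,"y":0,"z":0.2,"turn":0},{"x":0,"y":0,"z":0.2,"turn":0},{"x":0,"y":0,"z":0,"turn":0}]'>/dev/null; python3 ok.py &&
$C '[{"x":0,"y":0,"z":0.2,"turn":0},{"x":0,"y":0,"z":0.2,"turn":0},{"x":0,"y":0,"z":0.1,"turn":0},{"x":0,"y":0,"z":0,"turn":0}]'>/dev/null; python3 ok.py &&
$C '[{"x":0,"y":0,"z":0.15,"turn":0},{"x":0,"y":0,"z":0.15,"turn":0},{"x":0,"y":0,"z":0,"turn":0}]'>/dev/null; python3 ok.py &&
$C '[{"x":0,"y":0,"z":0.15,"turn":0},{"x":0,"y":0,"z":0.1,"turn":0},{"x":0,"y":0,"z":0,"turn":0}]'>/dev/null && python3 ok.py &&
$C '[{"x":0,"y":0,"z":0.15,"turn":0},{"x":0,"y":0,"z":0.1,"turn":0},{"x":0,"y":0,"z":0,"turn":0}]'>/dev/null && python3 ok.py &&
$C '[{"x":0,"y":0,"z":0.15,"turn":0},{"x":0,"y":0,"z":0.1,"turn":0},{"x":0,"y":0,"z":0,"turn":0}]'>/dev/null && python3 ok.py &&
$C '[{"x":0,"y":0,"z":0.15,"turn":0},{"x":0,"y":0,"z":0.1,"turn":0},{"x":0,"y":0,"z":0,"turn":0}]'>/dev/null && python3 ok.py &&
$C '[{"x":0,"y":0,"z":0.15,"turn":0},{"x":0,"y":0,"z":0.1,"turn":0},{"x":0,"y":0,"z":0,"turn":0}]'>/dev/null && python3 ok.py
```

```text
20.3 [ 0.5846 -0.067   0.194 ] [-0.   0.  -3.1]
20.8 [ 0.5845 -0.0671  0.1894] [-1.8  0.2 -2.3]
21.3 [ 0.5845 -0.067   0.1834] [-0.3  0.1 -3. ]
21.8 [ 0.5843 -0.067   0.1749] [ 0.1 -0.3 -2.9]
22.2 [ 0.5844 -0.067   0.1702] [ 0.6 -0.1 -2.4]
22.5 [ 0.5844 -0.067   0.1672] [-0.1  0.1 -3. ]
22.8 [ 0.5844 -0.0671  0.1648] [ 0.4 -0.2 -3.2]
23.1 [ 0.5844 -0.067   0.1622] [-0.4 -1.4 -1.7]
23.4 [ 0.5844 -0.067   0.1597] [-0.2 -0.4 -2.3]
23.7 [ 0.5844 -0.067   0.1573] [ 0.1 -0.3 -3. ]
24.0 [ 0.5844 -0.067   0.1547] [-0.4 -0.7 -1.9]
```

```bash
C='python3 -m crank'
$C '[{"x":0,"y":0,"z":0.15,"turn":0},{"x":0,"y":0,"z":0.1,"turn":0},{"x":0,"y":0,"z":0,"turn":0}]'>/dev/null && python3 ok.py &&
$C '[{"x":0,"y":0,"z":0.15,"turn":0},{"x":0,"y":0,"z":0.1,"turn":0},{"x":0,"y":0,"z":0,"turn":0}]'>/dev/null && python3 ok.py &&
$C '[{"x":0,"y":0,"z":0.15,"turn":0},{"x":0,"y":0,"z":0.1,"turn":0},{"x":0,"y":0,"z":0,"turn":0}]'>/dev/null && python3 ok.py &&
$C '[{"x":0,"y":0,"z":0.1,"turn":0},{"x":0,"y":0,"z":0,"turn":0},{"x":0,"y":0,"z":0,"turn":0}]'>/dev/null && python3 ok.py &&
$C '[{"x":0,"y":0,"z":0.1,"turn":0},{"x":0,"y":0,"z":0,"turn":0},{"x":0,"y":0,"z":0,"turn":0}]'>/dev/null && python3 ok.py &&
$C '[{"x":0,"y":0,"z":0.1,"turn":0},{"x":0,"y":0,"z":0,"turn":0},{"x":0,"y":0,"z":0,"turn":0}]'>/dev/null && python3 ok.py
```

```text
24.3 [ 0.5844 -0.067   0.1523] [ 0.2  0.5 -1.8]
24.6 [ 0.5844 -0.067   0.1497] [-0.5 -0.2 -2.8]
24.9 [ 0.5844 -0.067   0.1472] [ 0.2 -0.1 -2.5]
25.2 [ 0.5846 -0.0671  0.1465] [-0.4  0.6 -2.8]
25.5 [ 0.5846 -0.0671  0.1455] [-0.7 -0.8 -2.7]
25.8 [ 0.5847 -0.0671  0.1453] [-1.7  0.4  3.6]
```

The right sleeve is good, fully home. I'll take the gauge back to its stand.

```bash
C='python3 -m crank'
$C '[{"x":0,"y":0,"z":-1.5,"turn":0},{"x":0,"y":0,"z":-2.8,"turn":0},{"x":0,"y":0,"z":-2.8,"turn":0},{"x":0,"y":0,"z":0,"turn":0},{"x":2,"y":-1.4,"z":0,"turn":0}]' >/dev/null
$C '[{"x":3.6,"y":-2.5,"z":0,"turn":0},{"x":3.7,"y":-2.5,"z":0,"turn":0},{"x":3.7,"y":-2.5,"z":0,"turn":0},{"x":3.7,"y":-2.5,"z":0,"turn":0},{"x":3.7,"y":-2.5,"z":0,"turn":0}]' >/dev/null
$C '[{"x":3.6,"y":-2.5,"z":0,"turn":0},{"x":0,"y":0,"z":0,"turn":0},{"x":0,"y":0,"z":0,"turn":0},{"x":0,"y":0,"z":0,"turn":0},{"x":0,"y":0,"z":0,"turn":0}]'
cat >> h.py <<'E'
def hole(p,d,m):
    "inner edge of the hole in the wood top"
    W=world("wrist",d,m); H=hsv(p)
    top=((abs(W[...,2]-.06)<.0025)&(np.hypot(W[...,0]-.4695,W[...,1]-.2985)<.09)&(d>0)).astype(np.uint8)
    cs,hi=cv2.findContours(top,cv2.RETR_CCOMP,cv2.CHAIN_APPROX_NONE)
    for a,b in zip(cs,hi[0]):
        if b[3]>=0 and len(a)>25:
            P=np.array([W[v,u,:2] for u,v in a[:,0]]); c,r=circ(P); print("hole",a[:,0].mean(0),c.round(4),r.round(4),len(a))
    print("stand rect",cv2.minAreaRect(W[top>0][:,:2].astype(np.float32)),np.median(W[top>0][:,2]))
E
python3 - <<'E'
from h import *
p,d,m,s=shot("w9"); print(s["tool_pos"],s["contact_force"]); hole(p,d,m); gaugefit(p,d,m,s)
E
```

```text
time: 27.3
tool_pos: [0.4648, 0.1965, 0.2151]
tool_rot: [-0.0, 0.766, 0.643, -0.0]
contact_force: [0.9, -0.4, -2.2]
gripper_width: 0.213
grasp_force: 59.9
[0.46475754 0.19649662 0.21507838] [ 0.91513458 -0.35740656 -2.24501474]
hole [297.43877551 150.80612245] [0.4622 0.2602] 0.0135 98
hole [294.875      42.6953125] [0.476  0.3488] 0.0162 128
stand rect ((0.46938738226890564, 0.29974329471588135), (0.15051411092281342, 0.06466840952634811), 79.22109985351562) 0.060041689243976515
tool z -0.052 -0.045 2483 c mm [2.1  0.17] r 7.46 y range -10.5 10.1
tool z -0.02 -0.01 695 c mm [8.   0.07] r 6.92 y range -10.5 10.5
tool z 0.003 0.012 504 c mm [6.97 0.41] r 6.99 y range -10.4 10.4
tool z 0.03 0.04 142 c mm [0.83 0.56] r 11.32 y range -9.4 9.7
tool z 0.04 0.05 227 c mm [0.96 0.53] r 11.19 y range -10.5 11.3
tool z 0.05 0.06 192 c mm [0.58 0.62] r 11.48 y range -10.4 11.8
```

```bash
C='python3 -m crank'
$C '[{"x":3.1,"y":-0.7,"z":0,"turn":0},{"x":3.06,"y":-0.7,"z":1,"turn":0},{"x":0,"y":0,"z":3,"turn":0},{"x":0,"y":0,"z":3,"turn":0},{"x":0,"y":0,"z":0,"turn":0}]' >/dev/null
$C '[{"x":0,"y":0,"z":0,"turn":0},{"x":0,"y":0,"z":0,"turn":0},{"x":0,"y":0,"z":0,"turn":0}]'
python3 - <<'E'
from h import *
p,d,m,s=shot("w10"); print(togo(s,(.4616,.2596,.134))); hole(p,d,m); gaugefit(p,d,m,s)
E
```

```text
time: 28.15
tool_pos: [0.4626, 0.2608, 0.1479]
tool_rot: [0.001, 0.766, 0.643, 0.002]
contact_force: [0.6, 0.0, -3.0]
gripper_width: 0.219
grasp_force: 59.6
[-0.14 -0.08  1.39]
hole [314.81730769 124.51923077] [0.4773 0.3403] 0.0111 104
stand rect ((0.46967262029647827, 0.30015408992767334), (0.1492481678724289, 0.0644536167383194), 79.40886688232422) 0.06000451024517077
tool z -0.052 -0.045 2470 c mm [2.11 0.14] r 7.46 y range -10.5 10.1
tool z -0.02 -0.01 700 c mm [8.5  0.08] r 6.94 y range -10.5 10.5
tool z 0.003 0.012 539 c mm [7.42 0.24] r 6.92 y range -10.4 10.4
tool z 0.03 0.04 144 c mm [0.47 0.6 ] r 11.62 y range -8.9 10.4
tool z 0.04 0.05 227 c mm [1.01 0.6 ] r 11.18 y range -9.9 11.3
tool z 0.05 0.06 189 c mm [0.68 0.62] r 11.42 y range -10.2 11.5
```

```bash
C='python3 -m crank'
$C '[{"x":-0.1,"y":-0.06,"z":1,"turn":0},{"x":0,"y":0,"z":0.8,"turn":0},{"x":0,"y":0,"z":0,"turn":0},{"x":0,"y":0,"z":0,"turn":0}]' >/dev/null; python3 ok.py &&
$C '[{"x":0,"y":0,"z":0.3,"turn":0},{"x":0,"y":0,"z":0.3,"turn":0},{"x":0,"y":0,"z":0.3,"turn":0},{"x":0,"y":0,"z":0.2,"turn":0},{"x":0,"y":0,"z":0,"turn":0}]' >/dev/null; python3 ok.py &&
$C '[{"x":0,"y":0,"z":0.6,"turn":0},{"x":0,"y":0,"z":0.8,"turn":0},{"x":0,"y":0,"z":0.8,"turn":0},{"x":0,"y":0,"z":0,"turn":0},{"x":0,"y":0,"z":0,"turn":0}]' >/dev/null; python3 ok.py &&
$C '[{"x":0,"y":0,"z":0.6,"turn":0},{"x":0,"y":0,"z":0.5,"turn":0},{"x":0,"y":0,"z":0.3,"turn":0},{"x":0,"y":0,"z":0,"turn":0},{"x":0,"y":0,"z":0,"turn":0}]' >/dev/null; python3 ok.py
```

```text
28.6 [0.4599 0.2596 0.1267] [-0.8 -0.7 -2.8]
29.1 [0.4601 0.2597 0.116 ] [ 0.3  0.6 -3.2]
29.6 [0.46   0.2596 0.094 ] [-0.3  0.1 -2.8]
30.1 [0.4603 0.2598 0.0804] [ 0.6 -0.  -2.9]
```

```bash
C='python3 -m crank'
$C '[{"x":0.05,"y":0.08,"z":0.1,"turn":0},{"x":0,"y":0,"z":0.1,"turn":0},{"x":0,"y":0,"z":0,"turn":0},{"x":0,"y":0,"z":0,"turn":0}]' >/dev/null; python3 ok.py
$C '[{"x":0,"y":0,"z":0,"turn":0},{"x":0,"y":0,"z":0,"turn":0},{"x":0,"y":0,"z":0,"turn":0},{"x":0,"y":0,"z":0,"turn":0}]' 70
$C '[{"x":0,"y":0,"z":-2,"turn":0},{"x":0,"y":0,"z":-4,"turn":0},{"x":0,"y":0,"z":-4,"turn":0},{"x":0,"y":0,"z":-4,"turn":0},{"x":-4,"y":0,"z":-1,"turn":0}]' >/dev/null
$C '[{"x":-4,"y":0,"z":0,"turn":0},{"x":-3.5,"y":2.5,"z":0,"turn":0},{"x":-3.5,"y":2.5,"z":0,"turn":0},{"x":0,"y":0,"z":0,"turn":0},{"x":0,"y":0,"z":0,"turn":0}]' 100
python3 - <<'E'
from h import *
p,d,m,s=shot("w11"); print(s["tool_pos"]); 
W=world("wrist",d,m); z=W[...,2]; near=(np.hypot(W[...,0]-.4622,W[...,1]-.2602)<.03)&(d>0)
for lo,hi in((.126,.14),(.0635,.069)):
    q=W[near&(z>lo)&(z<hi)]; print(lo,len(q))
    if len(q)>20: print(circ(cv2.convexHull(q[:,:2].astype(np.float32))[:,0].astype(float)),np.median(q[:,2]))
rims(p,d,m)
E
```

```text
30.5 [0.4612 0.2601 0.0785] [ 0.5  0.2 -2.4]
time: 30.9
tool_pos: [0.4616, 0.2603, 0.0789]
tool_rot: [0.0, 0.766, 0.643, 0.0]
contact_force: [-0.1, -0.3, 0.5]
gripper_width: 0.701
grasp_force: 0.0
time: 31.9
tool_pos: [0.4848, 0.1032, 0.2286]
tool_rot: [-0.0, 0.766, 0.643, 0.0]
contact_force: [0.4, 0.1, 0.1]
gripper_width: 1.0
grasp_force: 0.0
[0.48481488 0.10322993 0.22857204]
0.126 660
(array([0.46199465, 0.26033813]), np.float64(0.009909329891753907)) 0.1300190957199605
0.0635 488
(array([0.46173343, 0.26056326]), np.float64(0.01608462168479078)) 0.06603593910564973
[465. 252.] zrim 0.1267 outer [0.597  0.0735] 0.0219 0.0008 max z 0.129
[471. 318.] zrim 0.1267 outer [0.594  0.0074] 0.0181 0.0046 max z 0.1288
```

The gauge hangs properly, with its collar at 0.066 and within 1 mm of the hole's centre. Next I'll fetch the middle sleeve.

```bash
C='python3 -m crank'
$C '[{"x":-2,"y":3.05,"z":0,"turn":0},{"x":-2,"y":3.05,"z":0,"turn":0},{"x":-2,"y":3.05,"z":0,"turn":0},{"x":-2,"y":3.05,"z":0,"turn":0},{"x":0,"y":0,"z":0,"turn":0}]' >/dev/null
$C '[{"x":0,"y":0,"z":2,"turn":0},{"x":0,"y":0,"z":3.5,"turn":0},{"x":0,"y":0,"z":3,"turn":0},{"x":0,"y":0,"z":0,"turn":0},{"x":0,"y":0,"z":0,"turn":0}]' >/dev/null
$C '[{"x":0,"y":0,"z":0,"turn":0},{"x":0,"y":0,"z":0,"turn":0}]' >/dev/null
python3 - <<'E'
from h import *
p,d,m,s=shot("w12"); print(s["tool_pos"],s["contact_force"]); rims(p,d,m); print(togo(s,(.5913,.0033,.0985)))
E
```

```text
[0.5924567  0.00422075 0.14616221] [-0.42403278 -0.40498225  0.05086629]
[298. 146.] zrim 0.1269 outer [0.5977 0.0731] 0.0218 0.0002 max z 0.1296
[312. 286.] zrim 0.1268 outer [0.5917 0.0038] 0.0219 0.0005 max z 0.129
[320. 379.] zrim 0.1267 outer [ 0.5849 -0.0631] 0.0203 0.0073 max z 0.1286
[-0.11 -0.12  4.77]
```

View pics/w12.png

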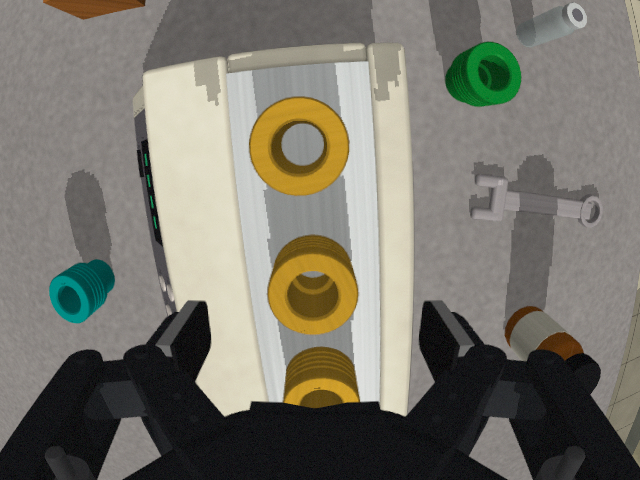

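The middle sleeve at (313,290) sits between the open fingers at (200,330) and (430,330), and a crust ledge shows in its bore. I'll descend and grip.

```bash
C='python3 -m crank'
$C '[{"x":-0.06,"y":-0.06,"z":1.5,"turn":0},{"x":0,"y":0,"z":1.5,"turn":0},{"x":0,"y":0,"z":1.2,"turn":0},{"x":0,"y":0,"z":0.5,"turn":0},{"x":0,"y":0,"z":0,"turn":0}]'
$C '[{"x":0,"y":0,"z":0,"turn":0},{"x":0,"y":0,"z":0,"turn":0},{"x":0,"y":0,"z":0,"turn":0},{"x":0,"y":0,"z":0,"turn":0},{"x":0,"y":0,"z":0,"turn":0}]' 40
$C '[{"x":0,"y":0,"z":0,"turn":0},{"x":0,"y":0,"z":0,"turn":0},{"x":0,"y":0,"z":0,"turn":0}]'
```

```text
time: 33.7
tool_pos: [0.5892, 0.0035, 0.0944]
tool_rot: [-0.001, 0.766, 0.643, -0.001]
contact_force: [1.2, 0.1, 0.0]
gripper_width: 1.005
grasp_force: 0.0
time: 34.2
tool_pos: [0.5913, 0.0034, 0.0976]
tool_rot: [0.001, 0.766, 0.643, 0.001]
contact_force: [0.6, -0.6, 3.7]
gripper_width: 0.498
grasp_force: 61.7
time: 34.5
tool_pos: [0.5912, 0.0034, 0.0976]
tool_rot: [0.001, 0.766, 0.643, 0.001]
contact_force: [0.2, -0.3, 5.9]
gripper_width: 0.495
grasp_force: 61.8
```

```bash
C='python3 -m crank'
$C '[{"x":0,"y":0,"z":-1,"turn":0},{"x":0,"y":0,"z":-2,"turn":0},{"x":0,"y":0,"z":-3,"turn":0},{"x":0,"y":0,"z":-3,"turn":0},{"x":0,"y":0,"z":-1,"turn":0}]'
$C '[{"x":-2,"y":0.1,"z":0,"turn":0},{"x":-4.4,"y":0.15,"z":0,"turn":0},{"x":-4.4,"y":0.15,"z":0,"turn":0},{"x":-4.4,"y":0.15,"z":0,"turn":0},{"x":-4.4,"y":0.15,"z":0,"turn":0}]' >/dev/null
$C '[{"x":-4.4,"y":0.15,"z":0,"turn":0},{"x":-4.4,"y":0.1,"z":0,"turn":0},{"x":-2.5,"y":0,"z":0,"turn":0},{"x":-2,"y":0,"z":0,"turn":0},{"x":0,"y":0,"z":0,"turn":0}]'>/dev/null
$C '[{"x":0,"y":0,"z":0,"turn":0},{"x":0,"y":0,"z":0,"turn":0},{"x":0,"y":0,"z":0,"turn":0}]'
python3 - <<'E'
from h import *
p,d,m,s=shot("w13"); W=world("wrist",d,m); z=W[...,2]; b=(abs(W[...,0]-.5443)<.2)&(abs(W[...,1]+.3225)<.2)&(d>0)
q=W[b&(z>.021)&(z<.03)]; print("rim",q.min(0),q.max(0),len(q)); q=W[b&(z<.008)&(abs(W[...,0]-.5443)<.085)&(abs(W[...,1]+.3225)<.06)]; print("floor z",np.median(q[:,2]),len(q))
print(s["tool_pos"],togo(s,(.5443,-.3225,.0306)))
for x in("wrist",):pass
R=axes(s); L=(W-s["tool_pos"])@R; mk=mask(p,(14,110,60),(28,255,255))>0; q=L[mk&(np.linalg.norm(L,axis=-1)<.06)&(d>0)]; print("sleeve in tool z range",np.percentile(q[:,2],[1,50,99]), q.mean(0))
E
```

```text
time: 35.0
tool_pos: [0.591, 0.0035, 0.1988]
tool_rot: [0.001, 0.766, 0.643, 0.001]
contact_force: [1.0, -0.8, -1.4]
gripper_width: 0.493
grasp_force: 63.9
time: 36.3
tool_pos: [0.5434, -0.321, 0.1963]
tool_rot: [-0.0, 0.765, 0.644, 0.0]
contact_force: [-0.3, -0.2, -2.6]
gripper_width: 0.493
grasp_force: 63.8
rim [ 0.44408326 -0.39747822  0.02104105] [ 0.64613152 -0.24477757  0.0275727 ] 2837
floor z 0.0039954250228486365 21150
[ 0.5434237  -0.32096439  0.19629597] [-0.14  0.12 16.57]
sleeve in tool z range [-0.03039896 -0.02816401  0.02107379] [ 0.00353568  0.00023875 -0.02090308]
```

View pics/w13.png

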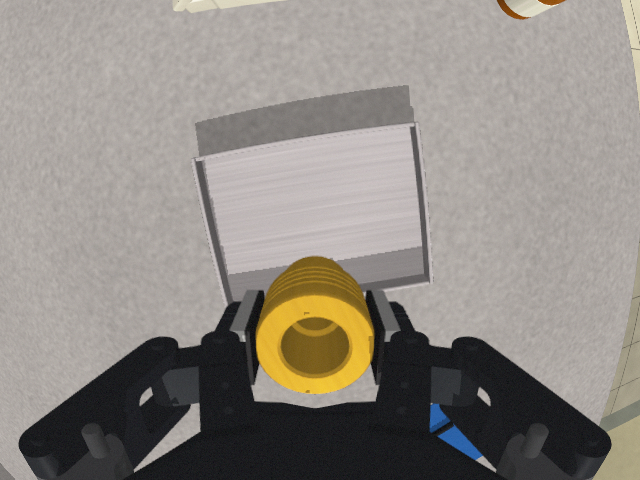

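The sleeve is held upright at (315,335) over the tray at (312,210). The measured tray centre is (0.545, -0.321) with its floor at z 0.004. I'll lower it.

```bash
C='python3 -m crank'
$C '[{"x":0,"y":0,"z":3,"turn":0},{"x":0,"y":0,"z":4,"turn":0},{"x":0,"y":0,"z":4,"turn":0},{"x":0,"y":0,"z":3,"turn":0},{"x":0,"y":0,"z":1.2,"turn":0}]' >/dev/null
$C '[{"x":0,"y":0,"z":0.4,"turn":0},{"x":0,"y":0,"z":0,"turn":0},{"x":0,"y":0,"z":0,"turn":0},{"x":0,"y":0,"z":0,"turn":0}]' >/dev/null; python3 ok.py &&
$C '[{"x":0,"y":0,"z":0.2,"turn":0},{"x":0,"y":0,"z":0.15,"turn":0},{"x":0,"y":0,"z":0,"turn":0}]' >/dev/null; python3 ok.py &&
$C '[{"x":0,"y":0,"z":0.1,"turn":0},{"x":0,"y":0,"z":0.05,"turn":0},{"x":0,"y":0,"z":0,"turn":0}]' >/dev/null; python3 ok.py &&
$C '[{"x":0,"y":0,"z":0.1,"turn":0},{"x":0,"y":0,"z":0,"turn":0},{"x":0,"y":0,"z":0,"turn":0}]' >/dev/null; python3 ok.py
```

```text
37.25 [ 0.5445 -0.3232  0.0429] [-0.3  0.5 -2.1]
37.55 [ 0.543  -0.3222  0.0368] [ 0.1  0.  -3.8]
37.85 [ 0.543  -0.3222  0.0353] [-0.1 -0.1 -2.4]
38.15 [ 0.5431 -0.3222  0.0344] [ 0.2 -0.  -3. ]
```

```bash
C='python3 -m crank'
$C '[{"x":0,"y":0,"z":0.15,"turn":0},{"x":0,"y":0,"z":0.1,"turn":0},{"x":0,"y":0,"z":0,"turn":0}]' >/dev/null; python3 ok.py &&
$C '[{"x":0,"y":0,"z":0.1,"turn":0},{"x":0,"y":0,"z":0,"turn":0},{"x":0,"y":0,"z":0,"turn":0}]' >/dev/null; python3 ok.py &&
$C '[{"x":0,"y":0,"z":0.07,"turn":0},{"x":0,"y":0,"z":0,"turn":0},{"x":0,"y":0,"z":0,"turn":0}]' >/dev/null; python3 ok.py &&
$C '[{"x":0,"y":0,"z":0.07,"turn":0},{"x":0,"y":0,"z":0,"turn":0},{"x":0,"y":0,"z":0,"turn":0}]' >/dev/null; python3 ok.py &&
$C '[{"x":0,"y":0,"z":0.07,"turn":0},{"x":0,"y":0,"z":0,"turn":0},{"x":0,"y":0,"z":0,"turn":0}]' >/dev/null; python3 ok.py
```

```text
38.45 [ 0.5429 -0.3221  0.0317] [-0.3  0.1 -3.4]
38.75 [ 0.5431 -0.3222  0.031 ] [ 0.2 -0.6 -2.5]
39.05 [ 0.5432 -0.3224  0.0307] [-1.   0.9 -0. ]
39.35 [ 0.5433 -0.3224  0.0306] [-2.8  1.5  6.1]
39.35 [ 0.5433 -0.3224  0.0306] [-2.8  1.5  6.1]
```

Seated on the floor. I'll release, withdraw and check.

```bash
C='python3 -m crank'
$C '[{"x":0,"y":0,"z":0,"turn":0},{"x":0,"y":0,"z":0,"turn":0},{"x":0,"y":0,"z":0,"turn":0},{"x":0,"y":0,"z":0,"turn":0},{"x":0,"y":0,"z":0,"turn":0}]' 95
$C '[{"x":0,"y":0,"z":-1,"turn":0},{"x":0,"y":0,"z":-3,"turn":0},{"x":0,"y":0,"z":-4,"turn":0},{"x":0,"y":0,"z":-4,"turn":0},{"x":0,"y":0,"z":-4,"turn":0}]'
$C '[{"x":-4,"y":0,"z":0,"turn":0},{"x":-4,"y":0,"z":0,"turn":0},{"x":-4,"y":0,"z":0,"turn":0},{"x":0,"y":0,"z":0,"turn":0},{"x":0,"y":0,"z":0,"turn":0}]'
python3 - <<'E'
from h import *
for n in("top","scene"):
    p,d=manip.grab_frame(n); cv2.imwrite(f"pics/{n}9.png",p[:,:,::-1]); W=world(n,d); mk=mask(p,(14,110,60),(28,255,255)); k,L,S,C=cv2.connectedComponentsWithStats(mk)
    for i in range(1,k):
        if S[i,4]>80:
            q=W[(L==i)&(d>0)]; zt=np.percentile(q[:,2],85); t=q[abs(q[:,2]-zt)<.005]; print(n,C[i].round(),S[i,4],"z",zt.round(4),circ(cv2.convexHull(t[:,:2].astype(np.float32))[:,0].astype(float)))
    q=W[(np.hypot(W[...,0]-.462,W[...,1]-.2604)<.016)&(d>0)&(W[...,2]>.1)]; print("gauge top",np.percentile(q[:,2],95),len(q))
E
```

```text
time: 39.85
tool_pos: [0.5431, -0.3223, 0.0295]
tool_rot: [0.0, 0.766, 0.643, 0.0]
contact_force: [-0.3, 0.7, -0.2]
gripper_width: 0.949
grasp_force: 0.0
time: 40.35
tool_pos: [0.543, -0.3222, 0.192]
tool_rot: [0.0, 0.766, 0.643, 0.0]
contact_force: [1.0, 0.3, 0.2]
gripper_width: 0.95
grasp_force: 0.0
time: 40.85
tool_pos: [0.5221, -0.4412, 0.1901]
tool_rot: [0.0, 0.766, 0.643, 0.0]
contact_force: [-0.4, 0.9, 0.6]
gripper_width: 0.951
grasp_force: 0.0
top [279. 242.] 332 z 0.1282 (array([0.59669529, 0.070351  ]), np.float64(0.020939895183556337))
top [354. 249.] 326 z 0.1285 (array([ 0.58258385, -0.06782221]), np.float64(0.02099977645118984))
top [479. 271.] 440 z 0.0612 (array([ 0.54244715, -0.32326509]), np.float64(0.021572657301185294))
gauge top 0.1321634473951251 148
scene [363. 225.] 451 z 0.1261 (array([0.59995303, 0.07036597]), np.float64(0.02117492532101463))
scene [293. 229.] 467 z 0.1262 (array([ 0.586127  , -0.06771372]), np.float64(0.021634809527541324))
scene [164. 262.] 611 z 0.0591 (array([ 0.54460411, -0.32332195]), np.float64(0.022106085369066126))
gauge top 0.12973206206409338 132
```

View pics/scene9.png

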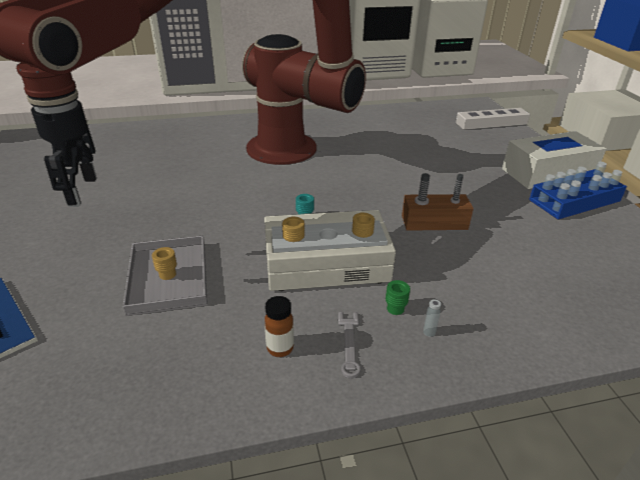

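The rejected sleeve stands upright in the tray at (164,262). The good sleeves are still seated at (293,229) and (363,225), the gauge hangs in the stand at (424,187), and the arm is clear.

```bash
python3 -c "
from plant import manip; print(manip.job_done())"
```

```text
the job is handed in; nothing more can be done
None
```

The left and right sleeves passed and are still in their wells, the crusted middle sleeve stands upright in the steel tray, and the gauge hangs back in its hole; job handed in (no verdict returned) at about 41 s, with about 12 N the highest pressing force I read.

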